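# Feed a brake pad home under the press guard with a push stick

## Task

Take the wooden push stick by its upright grip and, with its nose behind the brake pad, slide the pad along the feeder bed and in under the guard until it bears firmly on the sprung stop hidden inside; feel for the stop, hold about 12 N on the stick for half a second, and never push the pad with more than 20 N. Then draw the stick back out and set it down on its flat underside on the bench top, clear of the feeder, leaving the pad home against the stop. Keep the gripper off the pad and the feeder and leave the caliper, screwdriver and tray where they are.

Things in the scene. Friction and masses are not known exactly. Their poses are not given: they have to be found in the camera images.
- feeder: Feeder of a pad-marking press, bolted to the bench: aluminium bed 12 mm thick, 130 mm wide, from x = -170 to +190 mm, with a grey box guard over its rear half: x = 0 to 160, 90 wide, top 87 mm above the bench (a press cylinder on it to 165). Origin: at bench level under the centre of the opening in the guard's front face; x = feed direction, into the guard; z up. Pads slide on it with 1 to 4 N of drag.
- mouth (a point): Centre of the opening at the guard's front face, on the bed (12 mm above the bench), axes as the feeder's. The opening is 52 mm wide, 20 mm high, the same all through. Before it two slippery white plastic fences, 8 mm high over the bed, 12 mm thick, run 52 mm apart (inside) from x = -30 to 0, and flare out 20 degrees each from x = -30 back to -102, where they are 104 mm apart.
- roller_low (a point): Lowest point, at rest, of a sprung free-turning roller (24 mm diameter) inside the guard, 60 mm behind the mouth, 12.5 mm above the bed, out of sight. It rides on the pad's lining and presses it down with 2 to 3 N; going under it costs the pad a short bump of a few N, long before the stop.
- backstop: Dark steel bracket behind the guard, 60 mm wide; origin and axes as the feeder's. It carries the sprung stop hidden inside the guard: a plunger face 30 mm wide, standing anywhere from x = 85 to 115 mm (setting not given; feel for it). Its spring yields 1.2 N per mm from 0.5 N, for 10 mm, then it is solid. A pad left there is held by its drag, springing back a few mm.
- pad_mid (a point): Brake pad, 80 mm long (x), 44 wide (y), 15 high, 0.2 kg: a steel backing plate 6 mm thick and on it a dark lining 9 mm thick, about 62 mm long with sloped ends. Lies lining up on the feeder bed before the guard, its length roughly along the feed, a few degrees and mm off. Point: its centre, 7.5 mm above its underside; the end at +x enters first.
- stick_grip (a point): Push stick of plain wood, 0.16 kg, standing on its flat underside on the bench: an upright grip block 40 mm long (x), 22 wide (y), 70 high, and a low bar 10 mm high, 18 wide, running from it to a square nose 30 mm wide, 10 high. Point: centre of the grip block, 35 mm above the underside; x points along the bar; the nose's flat end face is 170 mm ahead of this point; z up.
- caliper: Black brake caliper body, 120 x 55 x 57 mm, bystander on the bench. Origin under its middle.
- driver: Screwdriver with black handle, about 200 mm long, lying on the bench, bystander.
- tray: Small empty open blue steel tray, 100 x 140 x 60 mm, bystander. Origin under its middle.
Not all that is in view belongs to the job. What is shaped like the part that bears pad_mid but orange is not meant.

How it is judged:
By the outcome, as a careful person would: the job done as asked, in the order asked, and still so for the second after the job is handed in, with the robot touching nothing.
It also fails if it takes over 69 s, if anything falls off the work surface, if the arm or the gripper's body presses on something with over 40 N, if the wrist force passes 120 N, or if a joint passes its speed limit or range.

## Robot

A 6-joint arm with a two-finger parallel gripper is mounted at the origin on the work surface. World frame = base frame: x ahead of the robot, y to its left, z up, the work surface at z = 0. Lengths are in m, angles in rad, forces in N, time in s.
With the tool pointing down it reaches from about 0.375 to 0.825 m from the base axis. Payload 5.5 kg.
Tool frame: the origin (TCP) lies midway between the tips of the shut fingers; the grasp point (between the pads) lies 19 mm behind it; x points along the fingers, y is the direction in which the jaws open and shut, and the axes are right-handed (so a half turn about x gives the same grasp; the last joint's range is limited). The gripper opens to 85 mm and grips with 20 to 120 N. Pads are 22 mm wide; open, the fingers measure 114 mm over their backs; the gripper's body (76 mm by 85 mm) begins 54 mm behind the grasp point. The pads swing forward as they close: fully open they stand 13 mm farther back than shut.
Start: joints at [1.158, 0.314, -0.047, 1.21, 0, 1.571], TCP at [0.241, 0.55, 0.231] pointing down, gripper open.
Joint ranges: [-2.67, 2.67], [-0.69, 1.73], [-1.03, 1.25], [-2.08, 2.16], [-1.42, 1.45], [-3.14, 3.14]. Speed limits (rad/s): [2.39, 2.39, 3.01, 3.14, 3.14, 3.14].

## Interface

Orientations are given as a 3x3 rotation matrix whose columns are the frame's x, y, z axes.
In Python, from workcell import env gives the robot as it stands.
- The arm moves only by the tool play_rows, never from a script. Its argument "targets" is a list of rows, each an object of numbers: "dx", "dy", "dz": the shift along the tool's x, y, z in cm; "turn": the turn about the tool's x in rad. A call has 1 to 12 rows; each row shifts and turns the commanded pose from where the row before left it, along the tool's axes as they then stand; what a row does not reach is not made up. A row lasts 1/10 s, in which the tool goes at most 50 mm and 8.59 degrees, less where a joint would pass 70% of its speed; a pose out of reach is approached as far as the arm can. A call with a gripper value outside its range is refused whole. "hand" is the closure, from 0 (fully open) to 1 (shut), set as the call begins (left out, the last holds). The fingers move at their own pace and stop on an object; "grip_force" is the grip in N (left out, the last holds). Time passes only in rows, so rows that do not move let the fingers close. It gives the time, the measured TCP pose, the force and the opening at its end, in the units of the state.
- env.sense(): the state, without advancing time (a new reading comes with each control period).
- env.capture(name): name is "scene" or "side" or "wrist"; returns a dict with "frame" (400x640x3 uint8, red, green, blue), "camera_matrix" (3x3 intrinsics, pixels), "k1" (the pictures are not rectified: a ray, as slopes to the right and down, at radius r is drawn at 1 + k1 r^2 times it, then the intrinsics apply), "R" (3x3) and "t" (3): a world point X has camera coordinates R X + t. Camera axes: x right, y down, z forward; pixel columns grow to the right and rows downward; lengths in m; the calibration is good to about 2 mm. A picture is of the moment at which its call begins. There is no depth.
- env.job_done(): hands the job in, once; it reports no verdict.
The state is a dict: "time": time; "joint_pos": joint angles; "qvel": joint speeds; "joint_efforts": joint torques, N m; "tcp_pos": TCP position; "ee_rot": TCP orientation; "wrist_force": force on the tool from outside, world axes, zero at the start; "wrist_torque": the same for the moment, N m; "finger_gap": finger opening in m.
Only numpy, scipy, OpenCV 4.12 (cv2) and the standard library are available. Lean on these libraries where they do the work, as an engineer would, in place of code of your own. Each camera call takes 0.05 s, during which the arm holds its last target. There are 200 camera calls.

## Working session

There is one attempt and no reset: what is moved stays moved. The work goes in short steps, Python scripts to look and compute and a tool call to move; the robot and the scene stay as the last step left them, time stands still between calls to the robot, and variables do not carry over. Pictures are saved under pics/ and viewed, about 8 in all and at most 12, crops included, and the job is handed in when it is done.

Besides the shell and the picture viewer there is one more tool, called after ">>>" in YAML: its name, and indented under it one key for each argument. play_rows: Moves the arm, as the interface text tells. Its arguments: {"type":"object","properties":{"targets":{"type":"array"},"hand":{"type":"number"},"grip_force":{"type":"number"}},"required":["targets"]}

```bash
mkdir -p pics; cat > h.py <<'E'
import numpy as np, cv2
from workcell import env
def cap(n,save=None):
    c=env.capture(n)
    if save: cv2.imwrite(f'pics/{save}.png',c['frame'][:,:,::-1])
    return c
def ray(c,u,v):
    K=np.array(c['camera_matrix']);k1=c['k1']
    d=np.array([(u-K[0,2])/K[0,0],(v-K[1,2])/K[1,1]]);s=d.copy()
    for _ in range(30): s=d/(1+k1*(s@s))
    R=np.array(c['R']);t=np.array(c['t'])
    return -R.T@t, R.T@np.array([s[0],s[1],1])
def onz(c,u,v,z):
    o,d=ray(c,u,v); return o+d*(z-o[2])/d[2]
def proj(c,X):
    p=np.array(c['R'])@np.array(X)+np.array(c['t']);s=p[:2]/p[2];s=s*(1+c['k1']*(s@s))
    K=np.array(c['camera_matrix']);return K[0,0]*s[0]+K[0,2],K[1,1]*s[1]+K[1,2]
E
python3 - <<'E'
from h import *
import pickle
d={}
for n in('scene','side','wrist'):
    d[n]=cap(n,n+'0'); c=d[n]; print(n,-np.array(c['R']).T@c['t'],np.array(c['R'])[2],c['k1'])
pickle.dump(d,open('d0.pkl','wb'))
s=env.sense();print(s['time'],s['tcp_pos'],s['ee_rot'],s['wrist_force'])
a=d['scene']['frame'];b=d['side']['frame']
E
```

```text
scene [ 1.26571102 -0.39457814  1.06820416] [-0.51914462  0.28374711 -0.80621117] 0.0027726160597854096
side [ 0.5090695  -0.85950156  0.86620097] [ 0.0766328   0.71817199 -0.69163315] -0.05447733377272508
wrist [0.17222993 0.57887474 0.37318695] [ 0.26669086 -0.11748935 -0.95659408] -0.046347268472939254
0.15 [0.2405139  0.54917933 0.23063709] [[-5.43831498e-04  4.01161657e-01  9.16007112e-01]
 [-1.23818090e-03  9.16006275e-01 -4.01162026e-01]
 [-9.99999086e-01 -1.35234706e-03 -1.44236280e-06]] [-0.06312686 -0.47262699  0.42950318]
```

View pics/scene0.png

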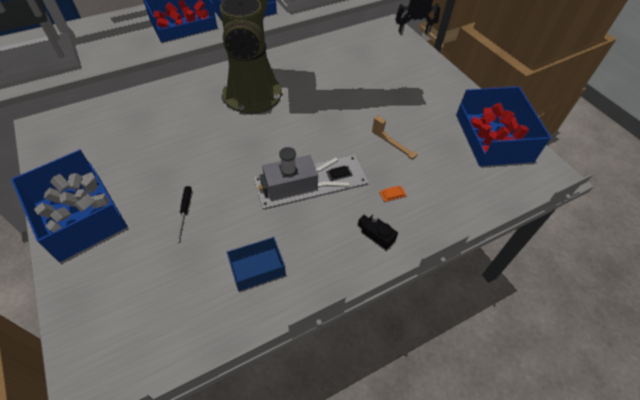

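View pics/side0.png

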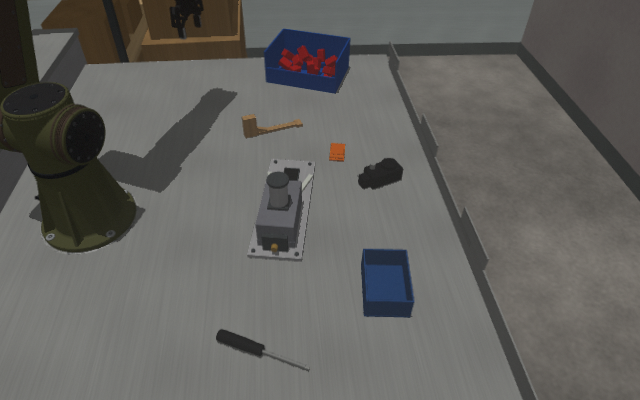

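Scene view: the stick's grip is at (380,128) and its nose at (413,155). The dark pad on the bed is at (340,172), with an orange decoy off the bed at (393,193). The dark one on the bed before the guard fits; I'll confirm it in a crop.

```bash
python3 - <<'E'
import cv2
a=cv2.imread('pics/scene0.png')[110:215,245:435];b=cv2.imread('pics/side0.png')[105:265,235:325]
a=cv2.resize(a,None,fx=4.2,fy=4.2,interpolation=cv2.INTER_CUBIC)
cv2.imwrite('pics/crop1.png',a)
E
```

```text
(no output)
```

View pics/crop1.png

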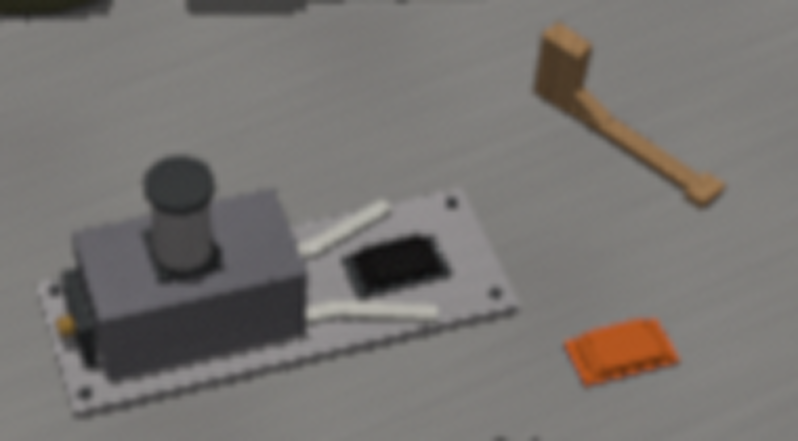

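The crop confirms the dark pad at scene (340,173) lying between the fences, and the orange decoy outside the feeder. Next I measure the bed corners, pad and stick from their pixels.

```bash
cat > m.py <<'E'
from h import *
import pickle
d=pickle.load(open('d0.pkl','rb'));c=d['scene']
def P(u,v,z): return onz(c,245+(u+.5)/4.2-.5,110+(v+.5)/4.2-.5,z)
bc=[P(463,188,.012),P(518,308,.012),P(80,412,.012),P(42,288,.012)]
bc=np.array(bc)*1000;print('bed',bc.round(0)[:,:2],[np.linalg.norm(bc[i]-bc[i-1]).round(0) for i in range(4)])
x=(bc[2]+bc[3]-bc[0]-bc[1])[:2];yaw=np.arctan2(x[1],x[0]);ce=bc.mean(0)[:2];f=np.array([np.cos(yaw),np.sin(yaw)])
print('yaw',np.degrees(yaw),'origin',ce-10*f)
for n,m,z in(('scene',None,.006),('side',None,.006)):
    cc=d[n];fr=cv2.cvtColor(cc['frame'],cv2.COLOR_RGB2HSV)
    # stick: wood hue
    w=((fr[...,0]>8)&(fr[...,0]<22)&(fr[...,1]>90)).astype(np.uint8)
    if n=='scene': w[:, :360]=0;w[:,425:]=0;w[:105]=0;w[170:]=0
    else: w[:, :235]=0;w[:,310:]=0;w[:105]=0;w[142:]=0
    ys,xs=np.nonzero(w);print(n,'stick px',len(xs),xs.min(),xs.max(),ys.min(),ys.max())
    Q=np.array([onz(cc,a,b,.008)[:2]*1000 for a,b in zip(xs,ys)])
    T=np.array([onz(cc,a,b,.07)[:2]*1000 for a,b in zip(xs,ys)])
    q=[tuple(r) for r in Q]
    pickle.dump((xs,ys),open(n+'_st.pkl','wb'))
    # column list
    g=cv2.resize(cc['frame'][105:165,370:425] if n=='scene' else cc['frame'][105:185,235:350],None,fx=6,fy=6,interpolation=cv2.INTER_CUBIC)
    cv2.imwrite(f'pics/st_{n}.png',g[:,:,::-1])
a=cv2.imread('pics/st_scene.png');b=cv2.imread('pics/st_side.png')
print(a.shape,b.shape)
o=np.zeros((850,700,3),np.uint8);o[:360,:330]=a;o[362:842,:690]=b;cv2.imwrite('pics/st.png',cv2.resize(o,None,fx=.7,fy=.7))
print('grip top corners',[P(*p,.07)[:2].round(3) for p in((563,22),(590,45),(577,60),(540,38))],'nose tip',P(724,186,.01),P(706,205,.01))
print('pad',[P(*p,.027)[:2].round(3) for p in((432,236),(450,270))])
E
python3 m.py
```

```text
bed [[ 476.  192.]
 [ 605.  165.]
 [ 543. -181.]
 [ 419. -161.]] [np.float64(357.0), np.float64(132.0), np.float64(352.0), np.float64(125.0)]
yaw -99.62312616247291 origin [512.53129026  13.51184989]
scene stick px 364 373 416 116 158
side stick px 474 242 301 114 137
(360, 330, 3) (480, 690, 3)
grip top corners [array([0.393, 0.334]), array([0.427, 0.339]), array([0.437, 0.319]), array([0.401, 0.305])] nose tip [0.5698563  0.38982079 0.01      ] [0.58064637 0.36381115 0.01      ]
pad [array([0.521, 0.135]), array([0.558, 0.13 ])]
```

View pics/st.png

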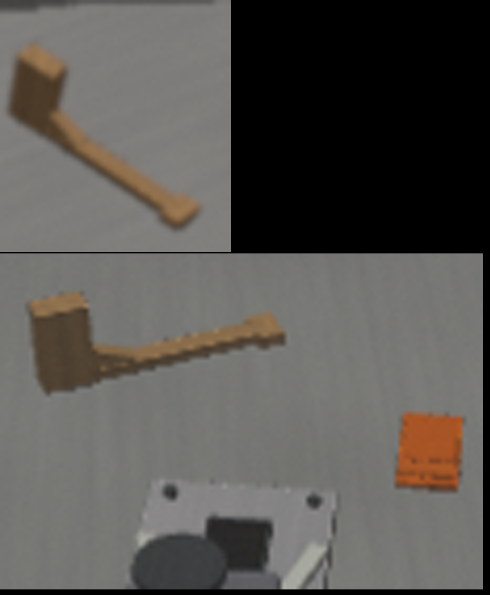

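>>> play_rows:
  targets:
    - {"dy": -1.71,"dz": 3.13}
    - {"dy": -1.71,"dz": 3.13}
    - {"dy": -1.71,"dz": 3.13}
    - {"dy": -1.71,"dz": 3.13}
    - {"dy": -1.71,"dz": 3.13}
    - {"dy": -1.71,"dz": 3.13}
    - {"dy": -1.71,"dz": 3.13}
    - {"dy": -1.71,"dz": 3.13}
    - {}
    - {}
    - {}
  hand: 0

```text
invalid input at $.targets[0]: expected keys dx, dy, dz, turn
```

>>> play_rows:
  targets:
    - {"turn": -0.123}
    - {"turn": -0.123}
    - {"turn": -0.123}
    - {"turn": -0.123}
    - {"turn": -0.123}
    - {"turn": -0.123}
    - {}
    - {}
    - {}

```text
invalid input at $.targets[0]: expected keys dx, dy, dz, turn
```

```bash
python3 - <<'E'
from h import *
import pickle
c=cap('wrist','w1');pickle.dump(c,open('w1.pkl','wb'))
s=env.sense();print(s['time'],s['tcp_pos'],s['ee_rot'].round(3) if hasattr(s['ee_rot'],'round') else s['ee_rot'],s['joint_pos'])
for p in((.415,.323,.07),(.575,.377,.01)):print(proj(c,p))
E
```

```text
0.2 [0.24055962 0.54928504 0.23074599] [[-0.     0.401  0.916]
 [-0.001  0.916 -0.401]
 [-1.    -0.001 -0.   ]] [ 1.15800278e+00  3.13977578e-01 -4.77084510e-02  1.21016675e+00
  9.23800264e-06  1.57085826e+00]
(np.float64(201.23728700407673), np.float64(389.9110739642073))
(np.float64(306.40366922798336), np.float64(424.0345459439543))
```

View pics/w1.png

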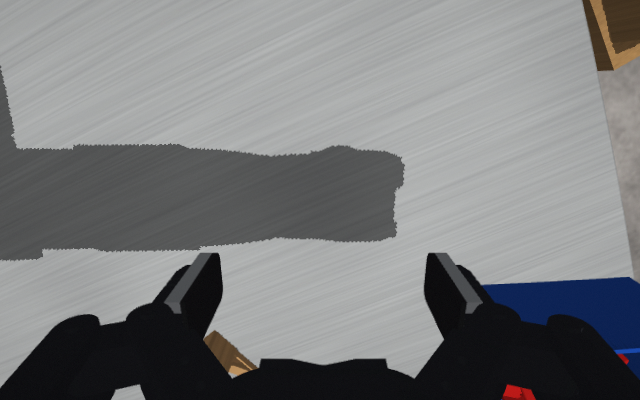

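The moves were refused because every row needs all four keys, so this wrist view (5th picture) is from the start pose. It shows bench and shadow only. I'll resend with full rows.

>>> play_rows:
  targets:
    - {"dx": 0,"dy": -1.71,"dz": 3.13,"turn": 0}
    - {"dx": 0,"dy": -1.71,"dz": 3.13,"turn": 0}
    - {"dx": 0,"dy": -1.71,"dz": 3.13,"turn": 0}
    - {"dx": 0,"dy": -1.71,"dz": 3.13,"turn": 0}
    - {"dx": 0,"dy": -1.71,"dz": 3.13,"turn": 0}
    - {"dx": 0,"dy": -1.71,"dz": 3.13,"turn": 0}
    - {"dx": 0,"dy": -1.71,"dz": 3.13,"turn": 0}
    - {"dx": 0,"dy": -1.71,"dz": 3.13,"turn": 0}
  hand: 0

```text
time: 1.0
tcp_pos: [0.4158, 0.3225, 0.2312]
ee_rot: [[-0.0, 0.401, 0.916], [-0.0, 0.916, -0.401], [-1.0, -0.0, -0.0]]
wrist_force: [0.5, -0.3, -0.3]
finger_gap: 0.0855
```

>>> play_rows:
  targets:
    - {"dx": 0,"dy": 0,"dz": 0,"turn": -0.123}
    - {"dx": 0,"dy": 0,"dz": 0,"turn": -0.123}
    - {"dx": 0,"dy": 0,"dz": 0,"turn": -0.123}
    - {"dx": 0,"dy": 0,"dz": 0,"turn": -0.123}
    - {"dx": 0,"dy": 0,"dz": 0,"turn": -0.123}
    - {"dx": 0,"dy": 0,"dz": 0,"turn": -0.123}
    - {"dx": 0,"dy": 0,"dz": 0,"turn": 0}
    - {"dx": 0,"dy": 0,"dz": 0,"turn": 0}
    - {"dx": 0,"dy": 0,"dz": 0,"turn": 0}

```text
time: 1.9
tcp_pos: [0.4151, 0.3238, 0.2312]
ee_rot: [[-0.0, -0.318, 0.948], [-0.0, 0.948, 0.318], [-1.0, -0.0, -0.0]]
wrist_force: [-0.3, 0.4, 1.0]
finger_gap: 0.0849
```

```bash
python3 - <<'E'
from h import *
import pickle
c=cap('wrist','w2');pickle.dump(c,open('w2.pkl','wb'))
s=env.sense();print(s['time'],s['tcp_pos'],np.round(s['ee_rot'],3),s['joint_pos'])
for p in((.415,.323,.07),(.575,.377,.01)):print(proj(c,p))
E
```

```text
1.95 [0.41516179 0.32384851 0.2312767 ] [[-0.    -0.318  0.948]
 [-0.     0.948  0.318]
 [-1.     0.    -0.   ]] [ 6.62452035e-01  1.75549130e-01 -2.24892271e-01  1.17037368e+00
  1.22055776e-05  3.38774983e-01]
(np.float64(322.01548345508945), np.float64(172.10062761349351))
(np.float64(322.5598247050693), np.float64(296.86360243512104))
```

View pics/w2.png

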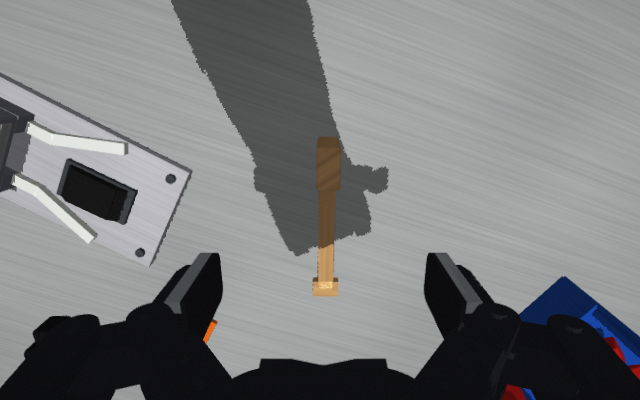

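This wrist view (6th picture) has the stick ahead of the fingers, with its grip top at about (328,165) and nose edge at (325,296). The bed corners are at (191,171) and (150,266), the pad is at (97,191), and the fences are clear. I'll cast the points.

```bash
python3 - <<'E'
from h import *
import pickle
c=pickle.load(open('w2.pkl','rb'));f=c['frame']
h=cv2.cvtColor(f,cv2.COLOR_RGB2HSV)
w=((h[...,0]>8)&(h[...,0]<22)&(h[...,1]>90));w[:,:300]=0;w[:,360:]=0;w[300:]=0;w[:130]=0
for v in list(range(136,152,3))+list(range(152,200,4))+list(range(200,300,12))+[280,285,290,294,296,297]:
    x=np.nonzero(w[v])[0]
    if len(x):print(v,x.min(),x.max(),h[v,(x.min()+x.max())//2,2],end=' | ')
print()
mm=lambda u,v,z:(onz(c,u,v,z)[:2]*1000).round(1)
print('bed corners',mm(191,171,.012),mm(150,266,.012))
# pad mask
m=((f.max(2)<75)).astype(np.uint8);m[:150]=0;m[230:]=0;m[:,:50]=0;m[:,145:]=0
cs,_=cv2.findContours(m,0,1);k=max(cs,key=cv2.contourArea);r=cv2.minAreaRect(k);b=cv2.boxPoints(r);print('pad px',b.round(1),[mm(*p,.018) for p in b])
e=cv2.approxPolyDP(k,3,True)[:,0];print(e.tolist())
print('fences ends', mm(127,148,.02),mm(93,242,.02),mm(30,127,.02),mm(18,180,.02))
g=np.vstack([cv2.resize(f[60:280,0:220],None,fx=2.6,fy=2.6,interpolation=cv2.INTER_CUBIC)])
cv2.imwrite('pics/c3.png',g[:,:,::-1])
E
```

```text
139 318 337 86 | 142 318 338 88 | 145 317 339 88 | 148 317 340 96 | 151 317 340 102 | 152 317 340 103 | 156 317 340 95 | 160 317 340 94 | 164 317 340 105 | 168 317 339 103 | 172 317 339 106 | 176 317 339 99 | 180 316 339 91 | 184 316 339 104 | 188 317 339 98 | 192 319 334 97 | 196 319 334 95 | 200 319 334 98 | 212 319 333 100 | 224 319 333 99 | 236 319 333 97 | 248 319 333 190 | 260 319 333 187 | 272 318 332 192 | 284 313 337 232 | 280 314 337 190 | 285 313 337 244 | 290 313 337 207 | 294 313 337 196 | 
bed corners [471.6 194.2] [599.5 171.8]
pad px [[ 50.6 193.8]
 [ 67.8 157.1]
 [140.4 191.2]
 [123.2 227.9]] [array([544.1,  52.1]), array([496.3,  66.4]), array([508.7, 148.2]), array([557.7, 136.7])]
[[68, 159], [58, 193], [100, 217], [126, 222], [137, 191]]
fences ends [465.9 127.4] [585.3 106.7] [476.2  24.4] [538.8  16. ]
```

View pics/c3.png

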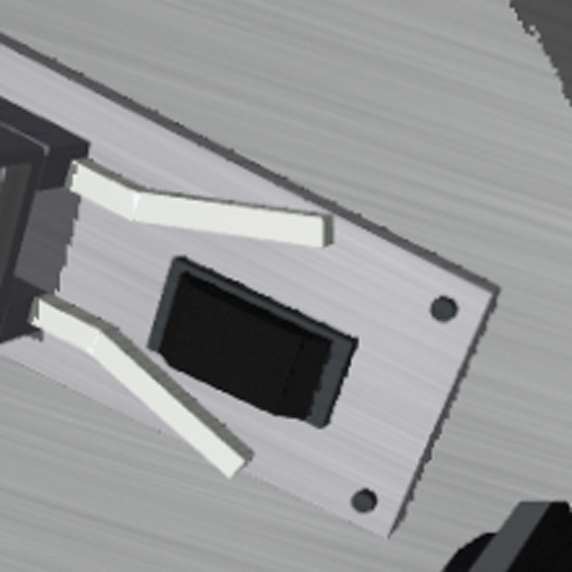

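```bash
python3 - <<'E'
from h import *
import pickle
c=pickle.load(open('w2.pkl','rb'))
mm=lambda u,v,z:(onz(c,u,v,z)[:2]*1000).round(1)
print(-np.array(c['R']).T@c['t'])
print('grip',mm(328.5,148,.07),mm(328,168.5,.07),mm(328,189.5,.07),'w',mm(317,170,.07),mm(339.5,170,.07),'nose',mm(325.2,295.5,.01), mm(313,290,.01),mm(337.5,290,.01))
print('pad rear',mm(137,191.5,.018),mm(125,223.5,.018),'front',mm(69,159,.018),mm(57.5,193.5,.018))
E
```

```text
[0.34439622 0.29974342 0.37391409]
grip [392.6 321.5] [410.2 327. ] [428.7 333.3] w [414.6 318.1] [408.2 337.2] nose [572.2 379.4] [569.6 363.2] [560.3 390.9]
pad rear [510.3 144.7] [551.8 137.8] front [498.   67.9] [541.1  59.6]
```

>>> play_rows:
  targets:
    - {"dx": 0,"dy": 0.46,"dz": -0.35,"turn": 0.011}
    - {"dx": 2.8,"dy": 0,"dz": 0,"turn": 0}
    - {"dx": 2.8,"dy": 0,"dz": 0,"turn": 0}
    - {"dx": 2.8,"dy": 0,"dz": 0,"turn": 0}
    - {"dx": 2.8,"dy": 0,"dz": 0,"turn": 0}
    - {"dx": 2.8,"dy": 0,"dz": 0,"turn": 0}
    - {"dx": 2.8,"dy": 0,"dz": 0,"turn": 0}
    - {"dx": 2.0,"dy": 0,"dz": 0,"turn": 0}
    - {"dx": 1.2,"dy": 0,"dz": 0,"turn": 0}
    - {"dx": 0.6,"dy": 0,"dz": 0,"turn": 0}
    - {"dx": 0.2,"dy": 0,"dz": 0,"turn": 0}
    - {"dx": 0,"dy": 0,"dz": 0,"turn": 0}

```text
time: 3.15
tcp_pos: [0.4108, 0.3275, 0.0239]
ee_rot: [[0.001, -0.309, 0.951], [0.001, 0.951, 0.309], [-1.0, 0.0, 0.001]]
wrist_force: [-0.6, 0.4, 0.1]
finger_gap: 0.0852
```

>>> play_rows:
  targets:
    - {"dx": 0,"dy": 0,"dz": 0,"turn": 0}
    - {"dx": 0,"dy": 0,"dz": 0,"turn": 0}
    - {"dx": 0,"dy": 0,"dz": 0,"turn": 0}
    - {"dx": 0,"dy": 0,"dz": 0,"turn": 0}
    - {"dx": 0,"dy": 0,"dz": 0,"turn": 0}
    - {"dx": 0,"dy": 0,"dz": 0,"turn": 0}
    - {"dx": 0,"dy": 0,"dz": 0,"turn": 0}
    - {"dx": 0,"dy": 0,"dz": 0,"turn": 0}
    - {"dx": 0,"dy": 0,"dz": 0,"turn": 0}
    - {"dx": 0,"dy": 0,"dz": 0,"turn": 0}
  hand: 1
  grip_force: 80

```text
time: 4.15
tcp_pos: [0.4107, 0.3273, 0.0237]
ee_rot: [[0.001, -0.309, 0.951], [0.0, 0.951, 0.309], [-1.0, 0.0, 0.001]]
wrist_force: [-1.5, -0.8, 5.7]
finger_gap: 0.021
```

>>> play_rows:
  targets:
    - {"dx": -0.5,"dy": 0,"dz": 0,"turn": 0}
    - {"dx": -1.5,"dy": 0,"dz": 0,"turn": 0}
    - {"dx": -2,"dy": 0,"dz": 0,"turn": 0}
    - {"dx": -2,"dy": 0,"dz": 0,"turn": 0}
    - {"dx": -2,"dy": 0,"dz": 0,"turn": 0}
    - {"dx": -2,"dy": -0.44,"dz": 1.45,"turn": 0}
    - {"dx": 0,"dy": -0.89,"dz": 2.9,"turn": 0}
    - {"dx": 0,"dy": -0.89,"dz": 2.9,"turn": 0}
    - {"dx": 0,"dy": -0.89,"dz": 2.9,"turn": 0}
    - {"dx": 0,"dy": -0.88,"dz": 2.9,"turn": 0}
    - {"dx": 0,"dy": -0.44,"dz": 1.46,"turn": 0}
    - {"dx": 0,"dy": 0,"dz": 0,"turn": 0}

```text
time: 5.35
tcp_pos: [0.5637, 0.3293, 0.1225]
ee_rot: [[-0.0, -0.308, 0.952], [-0.0, 0.952, 0.308], [-1.0, -0.0, -0.0]]
wrist_force: [-0.4, 0.2, -2.0]
finger_gap: 0.0211
```

>>> play_rows:
  targets:
    - {"dx": 0,"dy": 0,"dz": 0,"turn": 0.08}
    - {"dx": 0,"dy": 0,"dz": 0,"turn": 0.12}
    - {"dx": 0,"dy": 0,"dz": 0,"turn": 0.14}
    - {"dx": 0,"dy": 0,"dz": 0,"turn": 0.14}
    - {"dx": 0,"dy": 0,"dz": 0,"turn": 0.14}
    - {"dx": 0,"dy": 0,"dz": 0,"turn": 0.14}
    - {"dx": 0,"dy": 0,"dz": 0,"turn": 0.14}
    - {"dx": 0,"dy": 0,"dz": 0,"turn": 0.14}
    - {"dx": 0,"dy": 0,"dz": 0,"turn": 0.14}
    - {"dx": 0,"dy": 0,"dz": 0,"turn": 0.14}
    - {"dx": 0,"dy": 0,"dz": 0,"turn": 0.14}
    - {"dx": 0,"dy": 0,"dz": 0,"turn": 0.14}

```text
time: 6.55
tcp_pos: [0.5606, 0.3296, 0.123]
ee_rot: [[-0.002, 0.961, 0.276], [-0.001, 0.276, -0.961], [-1.0, -0.002, 0.0]]
wrist_force: [-1.1, 0.0, -1.4]
finger_gap: 0.0214
```

>>> play_rows:
  targets:
    - {"dx": 0,"dy": 0,"dz": 0,"turn": 0.14}
    - {"dx": 0,"dy": 0,"dz": 0,"turn": 0.14}
    - {"dx": 0,"dy": 0,"dz": 0,"turn": 0.106}
    - {"dx": 0,"dy": 0,"dz": 0,"turn": 0.07}
    - {"dx": 0,"dy": 0,"dz": 0,"turn": 0}
    - {"dx": 0,"dy": 0,"dz": 0,"turn": 0}

```text
time: 7.15
tcp_pos: [0.5612, 0.3297, 0.1231]
ee_rot: [[-0.001, 0.986, -0.168], [-0.0, -0.168, -0.986], [-1.0, -0.001, 0.001]]
wrist_force: [0.1, -0.9, -1.9]
finger_gap: 0.0217
```

```bash
python3 - <<'E'
from h import *
import pickle
c=cap('wrist','w4');pickle.dump(c,open('w4.pkl','wb'))
s=env.sense();print(s['time'],s['tcp_pos'],np.round(s['ee_rot'],3),s['joint_pos'],s['wrist_force'],s['wrist_torque'])
E
```

```text
7.2 [0.56145224 0.32974033 0.12318694] [[-0.001  0.986 -0.168]
 [-0.    -0.168 -0.986]
 [-1.    -0.001  0.   ]] [ 5.30985026e-01  4.66660008e-01 -7.51590033e-02  1.02957713e+00
  8.48873997e-05  2.27102414e+00] [-0.15043642 -0.10116707 -1.50456506] [0.05216543 0.00940319 0.05037765]
```

View pics/w4.png

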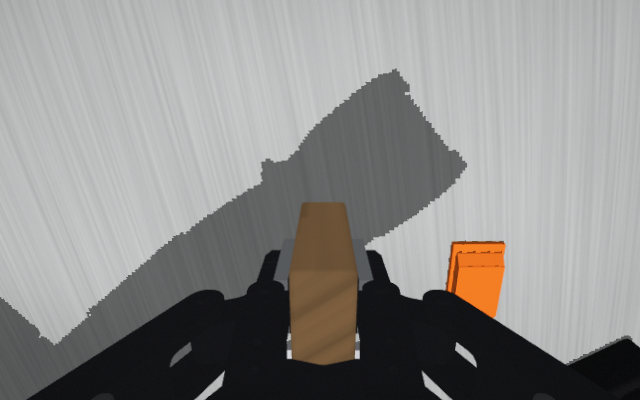

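The 8th picture shows the grip held squarely between the fingers at (323,280), hiding the nose; the orange decoy is at (477,270). I'll lower behind the pad and check the nose from the scene camera.

>>> play_rows:
  targets:
    - {"dx": 1,"dy": 0,"dz": 0,"turn": 0}
    - {"dx": 2,"dy": 0,"dz": 0,"turn": 0}
    - {"dx": 2,"dy": 0,"dz": 0,"turn": 0}
    - {"dx": 1.5,"dy": 0,"dz": 0,"turn": 0}
    - {"dx": 1,"dy": 0,"dz": 0,"turn": 0}
    - {"dx": 0.4,"dy": 0,"dz": 0,"turn": 0}
    - {"dx": 0,"dy": 0,"dz": 0,"turn": 0}

```text
time: 7.9
tcp_pos: [0.5619, 0.3297, 0.0438]
ee_rot: [[-0.001, 0.985, -0.17], [-0.0, -0.17, -0.985], [-1.0, -0.001, 0.0]]
wrist_force: [-0.1, -1.2, -0.9]
finger_gap: 0.021
```

```bash
python3 - <<'E'
from h import *
import pickle
s=env.sense();print(s['time'],s['tcp_pos'],s['wrist_force'])
p=np.array(s['tcp_pos']);R=np.array(s['ee_rot']);bot=p[2]-.0237
out=[]
for n in('scene','side'):
    c=cap(n);pickle.dump(c,open(n+'1.pkl','wb'))
    nose=p+R[:,2]*.17;nose[2]=bot+.01
    u,v=proj(c,nose);print(n,u,v,bot)
    f=c['frame'];x,y=(int(u)-35,int(v)-30)if n=='scene' else (int(u)-30,int(v)-30)
    print(x,y);out.append(cv2.resize(f[y:y+65,x:x+65],None,fx=6,fy=6,interpolation=cv2.INTER_CUBIC))
cv2.imwrite('pics/n1.png',np.hstack(out)[:,:,::-1])
E
```

```text
7.9 [0.56188301 0.32967572 0.04382055] [-0.13543697 -1.20180639 -0.94471299]
scene 356.46385767430536 164.8972046150047 0.020120545473910623
321 134
side 290.7880037617988 158.5363055366126 0.020120545473910623
260 128
```

View pics/n1.png

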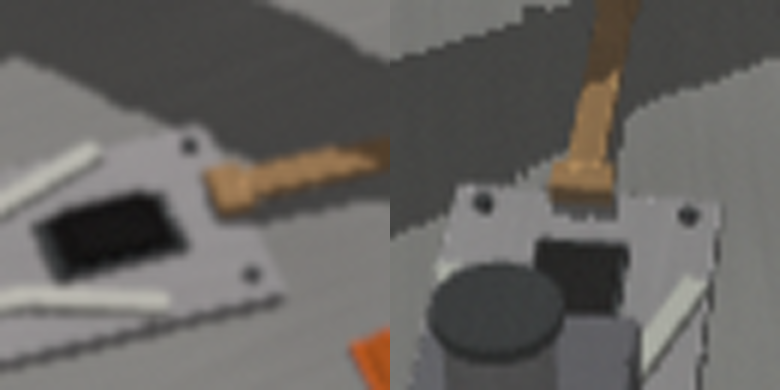

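The 9th picture shows the nose (crop left (207,190), right (583,180)) squarely behind the pad and centred on the bed, within 1 px of prediction. I'll lower to about 1.5 mm over the bed and approach.

>>> play_rows:
  targets:
    - {"dx": 0.4,"dy": 0,"dz": 0,"turn": 0}
    - {"dx": 0.25,"dy": 0,"dz": 0,"turn": 0}
    - {"dx": 0,"dy": 0,"dz": 0,"turn": 0}
    - {"dx": 0,"dy": 0,"dz": 0.3,"turn": 0}
    - {"dx": 0,"dy": 0,"dz": 0.4,"turn": 0}
    - {"dx": 0,"dy": 0,"dz": 0.4,"turn": 0}
    - {"dx": 0,"dy": 0,"dz": 0.3,"turn": 0}
    - {"dx": 0,"dy": 0,"dz": 0.1,"turn": 0}
    - {"dx": 0,"dy": 0,"dz": 0,"turn": 0}

```text
time: 8.9
tcp_pos: [0.5596, 0.3148, 0.0379]
ee_rot: [[0.0, 0.985, -0.17], [0.0, -0.17, -0.985], [-1.0, 0.0, -0.0]]
wrist_force: [-0.0, -0.7, -1.3]
finger_gap: 0.0214
```

>>> play_rows:
  targets:
    - {"dx": 0,"dy": 0,"dz": 0.2,"turn": 0}
    - {"dx": 0,"dy": 0,"dz": 0.2,"turn": 0}
    - {"dx": 0,"dy": 0,"dz": 0.2,"turn": 0}
    - {"dx": 0,"dy": 0,"dz": 0.2,"turn": 0}
    - {"dx": 0,"dy": 0,"dz": 0.2,"turn": 0}
    - {"dx": 0,"dy": 0,"dz": 0.3,"turn": 0}
    - {"dx": 0,"dy": 0,"dz": 0.3,"turn": 0}
    - {"dx": 0,"dy": 0,"dz": 0.3,"turn": 0}
    - {"dx": 0,"dy": 0,"dz": 0.3,"turn": 0}
    - {"dx": 0,"dy": 0,"dz": 0.3,"turn": 0}

```text
time: 9.9
tcp_pos: [0.5552, 0.2901, 0.0378]
ee_rot: [[0.0, 0.985, -0.17], [0.0, -0.17, -0.985], [-1.0, -0.0, -0.0]]
wrist_force: [-0.5, 1.0, -1.9]
finger_gap: 0.0211
```

>>> play_rows:
  targets:
    - {"dx": 0,"dy": 0,"dz": 0.3,"turn": 0}
    - {"dx": 0,"dy": 0,"dz": 0.3,"turn": 0}
    - {"dx": 0,"dy": 0,"dz": 0.3,"turn": 0}
    - {"dx": 0,"dy": 0,"dz": 0.3,"turn": 0}
    - {"dx": 0,"dy": 0,"dz": 0.3,"turn": 0}
    - {"dx": 0,"dy": 0,"dz": 0.3,"turn": 0}
    - {"dx": 0,"dy": 0,"dz": 0.3,"turn": 0}
    - {"dx": 0,"dy": 0,"dz": 0.3,"turn": 0}
    - {"dx": 0,"dy": 0,"dz": 0.3,"turn": 0}
    - {"dx": 0,"dy": 0,"dz": 0.3,"turn": 0}

```text
time: 10.9
tcp_pos: [0.5501, 0.2606, 0.0378]
ee_rot: [[0.0, 0.985, -0.17], [0.0, -0.17, -0.985], [-1.0, 0.0, -0.0]]
wrist_force: [-0.4, 1.1, -0.7]
finger_gap: 0.0208
```

>>> play_rows:
  targets:
    - {"dx": 0,"dy": 0,"dz": 0.3,"turn": 0}
    - {"dx": 0,"dy": 0,"dz": 0.3,"turn": 0}
    - {"dx": 0,"dy": 0,"dz": 0.3,"turn": 0}
    - {"dx": 0,"dy": 0,"dz": 0.3,"turn": 0}
    - {"dx": 0,"dy": 0,"dz": 0.3,"turn": 0}
    - {"dx": 0,"dy": 0,"dz": 0.3,"turn": 0}

```text
time: 11.5
tcp_pos: [0.547, 0.2428, 0.0378]
ee_rot: [[-0.0, 0.985, -0.17], [-0.0, -0.17, -0.985], [-1.0, -0.0, 0.0]]
wrist_force: [1.0, 1.1, -1.2]
finger_gap: 0.021
```

```bash
python3 - <<'E'
from h import *
s=env.sense();print(s['time'],s['tcp_pos'],s['wrist_force'],s['wrist_torque'])
c=cap('scene');d=cap('side')
cv2.imwrite('pics/n2.png',np.hstack([cv2.resize(c['frame'][125:215,250:390],None,fx=3.5,fy=3.5,interpolation=cv2.INTER_CUBIC),cv2.resize(d['frame'][145:235,245:325],None,fx=3.5,fy=3.5,interpolation=cv2.INTER_CUBIC)])[:,:,::-1])
E
```

```text
11.5 [0.54703951 0.2428077  0.03779757] [ 0.97276539  1.07361051 -1.24627669] [ 0.29919258 -0.03131503  0.01542026]
```

View pics/n2.png

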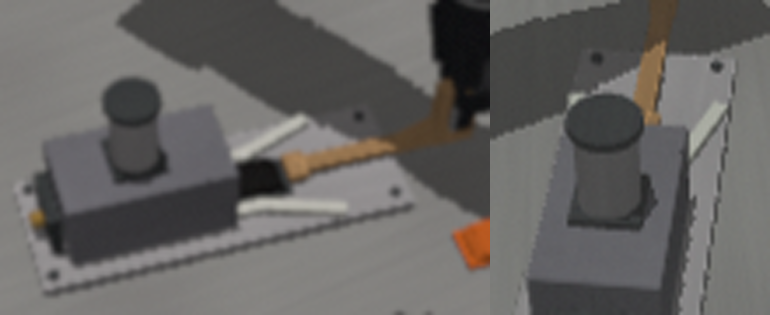

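The 10th picture shows the nose square behind the pad at (290,165), with the pad entering the mouth straight at (262,178). I'll continue, slowing for the roller.

>>> play_rows:
  targets:
    - {"dx": 0,"dy": 0,"dz": 0.3,"turn": 0}
    - {"dx": 0,"dy": 0,"dz": 0.3,"turn": 0}
    - {"dx": 0,"dy": 0,"dz": 0.3,"turn": 0}
    - {"dx": 0,"dy": 0,"dz": 0.3,"turn": 0}
    - {"dx": 0,"dy": 0,"dz": 0.3,"turn": 0}
    - {"dx": 0,"dy": 0,"dz": 0.3,"turn": 0}
    - {"dx": 0,"dy": 0,"dz": 0.3,"turn": 0}
    - {"dx": 0,"dy": 0,"dz": 0.3,"turn": 0}
    - {"dx": 0,"dy": 0,"dz": 0.3,"turn": 0}

```text
time: 12.5
tcp_pos: [0.5425, 0.2162, 0.0378]
ee_rot: [[-0.0, 0.985, -0.17], [-0.0, -0.17, -0.985], [-1.0, -0.0, 0.0]]
wrist_force: [0.4, 1.1, -0.1]
finger_gap: 0.021
```

>>> play_rows:
  targets:
    - {"dx": 0,"dy": 0,"dz": 0.15,"turn": 0}
    - {"dx": 0,"dy": 0,"dz": 0.15,"turn": 0}
    - {"dx": 0,"dy": 0,"dz": 0.15,"turn": 0}
    - {"dx": 0,"dy": 0,"dz": 0.15,"turn": 0}
    - {"dx": 0,"dy": 0,"dz": 0.15,"turn": 0}
    - {"dx": 0,"dy": 0,"dz": 0.15,"turn": 0}
    - {"dx": 0,"dy": 0,"dz": 0.15,"turn": 0}
    - {"dx": 0,"dy": 0,"dz": 0.15,"turn": 0}
    - {"dx": 0,"dy": 0,"dz": 0.15,"turn": 0}
    - {"dx": 0,"dy": 0,"dz": 0.15,"turn": 0}

```text
time: 13.5
tcp_pos: [0.5399, 0.2015, 0.0378]
ee_rot: [[-0.0, 0.985, -0.17], [-0.0, -0.17, -0.985], [-1.0, -0.0, 0.0]]
wrist_force: [0.5, 1.4, -1.9]
finger_gap: 0.0214
```

>>> play_rows:
  targets:
    - {"dx": 0,"dy": 0,"dz": 0.15,"turn": 0}
    - {"dx": 0,"dy": 0,"dz": 0.15,"turn": 0}
    - {"dx": 0,"dy": 0,"dz": 0.15,"turn": 0}
    - {"dx": 0,"dy": 0,"dz": 0.15,"turn": 0}
    - {"dx": 0,"dy": 0,"dz": 0.15,"turn": 0}
    - {"dx": 0,"dy": 0,"dz": 0.15,"turn": 0}
    - {"dx": 0,"dy": 0,"dz": 0.15,"turn": 0}
    - {"dx": 0,"dy": 0,"dz": 0.15,"turn": 0}
    - {"dx": 0,"dy": 0,"dz": 0.15,"turn": 0}
    - {"dx": 0,"dy": 0,"dz": 0.15,"turn": 0}

```text
time: 14.5
tcp_pos: [0.5379, 0.188, 0.0382]
ee_rot: [[0.001, 0.985, -0.17], [0.002, -0.17, -0.985], [-1.0, 0.0, -0.003]]
wrist_force: [0.4, 4.7, -0.4]
finger_gap: 0.0209
```

>>> play_rows:
  targets:
    - {"dx": 0,"dy": 0,"dz": 0.1,"turn": 0}
    - {"dx": 0,"dy": 0,"dz": 0.1,"turn": 0}
    - {"dx": 0,"dy": 0,"dz": 0.1,"turn": 0}

```text
time: 14.8
tcp_pos: [0.537, 0.1839, 0.0378]
ee_rot: [[0.0, 0.985, -0.17], [0.0, -0.17, -0.985], [-1.0, 0.0, -0.0]]
wrist_force: [0.2, 4.2, -1.1]
finger_gap: 0.021
```

>>> play_rows:
  targets:
    - {"dx": 0,"dy": 0,"dz": 0.1,"turn": 0}
    - {"dx": 0,"dy": 0,"dz": 0.1,"turn": 0}
    - {"dx": 0,"dy": 0,"dz": 0.1,"turn": 0}

```text
time: 15.1
tcp_pos: [0.5364, 0.1809, 0.0378]
ee_rot: [[0.0, 0.985, -0.17], [0.0, -0.17, -0.985], [-1.0, 0.0, -0.0]]
wrist_force: [2.0, 3.4, -1.3]
finger_gap: 0.0213
```

>>> play_rows:
  targets:
    - {"dx": 0,"dy": 0,"dz": 0.1,"turn": 0}
    - {"dx": 0,"dy": 0,"dz": 0.1,"turn": 0}
    - {"dx": 0,"dy": 0,"dz": 0.1,"turn": 0}

```text
time: 15.4
tcp_pos: [0.5359, 0.1779, 0.0378]
ee_rot: [[0.0, 0.985, -0.17], [0.0, -0.17, -0.985], [-1.0, 0.0, -0.0]]
wrist_force: [0.8, 3.2, -0.4]
finger_gap: 0.0211
```

>>> play_rows:
  targets:
    - {"dx": 0,"dy": 0,"dz": 0.1,"turn": 0}
    - {"dx": 0,"dy": 0,"dz": 0.1,"turn": 0}
    - {"dx": 0,"dy": 0,"dz": 0.1,"turn": 0}
    - {"dx": 0,"dy": 0,"dz": 0.1,"turn": 0}

```text
time: 15.8
tcp_pos: [0.5352, 0.174, 0.0378]
ee_rot: [[-0.0, 0.985, -0.17], [-0.0, -0.17, -0.985], [-1.0, -0.0, 0.0]]
wrist_force: [1.1, 3.4, -1.2]
finger_gap: 0.0214
```

>>> play_rows:
  targets:
    - {"dx": 0,"dy": 0,"dz": 0.1,"turn": 0}
    - {"dx": 0,"dy": 0,"dz": 0.1,"turn": 0}
    - {"dx": 0,"dy": 0,"dz": 0.1,"turn": 0}

```text
time: 16.1
tcp_pos: [0.5347, 0.171, 0.0378]
ee_rot: [[-0.0, 0.985, -0.17], [-0.0, -0.17, -0.985], [-1.0, -0.0, 0.0]]
wrist_force: [0.8, 3.9, -0.2]
finger_gap: 0.021
```

>>> play_rows:
  targets:
    - {"dx": 0,"dy": 0,"dz": 0.1,"turn": 0}
    - {"dx": 0,"dy": 0,"dz": 0.1,"turn": 0}

```text
time: 16.3
tcp_pos: [0.5343, 0.1691, 0.0378]
ee_rot: [[-0.0, 0.985, -0.17], [-0.0, -0.17, -0.985], [-1.0, -0.0, 0.0]]
wrist_force: [0.1, 3.6, 0.2]
finger_gap: 0.0213
```

>>> play_rows:
  targets:
    - {"dx": 0,"dy": 0,"dz": 0.1,"turn": 0}
    - {"dx": 0,"dy": 0,"dz": 0.1,"turn": 0}
    - {"dx": 0,"dy": 0,"dz": 0.1,"turn": 0}
    - {"dx": 0,"dy": 0,"dz": 0.1,"turn": 0}

```text
time: 16.7
tcp_pos: [0.5337, 0.1652, 0.0378]
ee_rot: [[0.0, 0.985, -0.17], [0.0, -0.17, -0.985], [-1.0, 0.0, -0.0]]
wrist_force: [0.5, 4.6, -0.1]
finger_gap: 0.0212
```

>>> play_rows:
  targets:
    - {"dx": 0,"dy": 0,"dz": 0.1,"turn": 0}
    - {"dx": 0,"dy": 0,"dz": 0.1,"turn": 0}
    - {"dx": 0,"dy": 0,"dz": 0.1,"turn": 0}

```text
time: 17.0
tcp_pos: [0.5332, 0.1624, 0.0378]
ee_rot: [[0.0, 0.985, -0.17], [0.0, -0.17, -0.985], [-1.0, 0.0, -0.0]]
wrist_force: [0.6, 5.2, -0.0]
finger_gap: 0.0207
```

>>> play_rows:
  targets:
    - {"dx": 0,"dy": 0,"dz": 0.1,"turn": 0}
    - {"dx": 0,"dy": 0,"dz": 0.1,"turn": 0}

```text
time: 17.2
tcp_pos: [0.5331, 0.161, 0.038]
ee_rot: [[0.0, 0.985, -0.17], [0.002, -0.17, -0.985], [-1.0, 0.0, -0.002]]
wrist_force: [0.3, 7.0, -0.2]
finger_gap: 0.0211
```

>>> play_rows:
  targets:
    - {"dx": 0,"dy": 0,"dz": 0.1,"turn": 0}

```text
time: 17.3
tcp_pos: [0.533, 0.1604, 0.0382]
ee_rot: [[0.001, 0.985, -0.17], [0.002, -0.17, -0.985], [-1.0, 0.0, -0.002]]
wrist_force: [0.9, 8.4, 0.1]
finger_gap: 0.0213
```

>>> play_rows:
  targets:
    - {"dx": 0,"dy": 0,"dz": 0.1,"turn": 0}

```text
time: 17.4
tcp_pos: [0.5329, 0.1597, 0.0383]
ee_rot: [[0.001, 0.985, -0.17], [0.003, -0.17, -0.985], [-1.0, 0.0, -0.003]]
wrist_force: [1.3, 9.4, 1.3]
finger_gap: 0.0215
```

>>> play_rows:
  targets:
    - {"dx": 0,"dy": 0,"dz": 0.1,"turn": 0}

```text
time: 17.5
tcp_pos: [0.5329, 0.1591, 0.0384]
ee_rot: [[0.001, 0.985, -0.17], [0.004, -0.17, -0.985], [-1.0, 0.0, -0.004]]
wrist_force: [0.3, 9.7, 0.5]
finger_gap: 0.0211
```

>>> play_rows:
  targets:
    - {"dx": 0,"dy": 0,"dz": 0.1,"turn": 0}

```text
time: 17.6
tcp_pos: [0.5328, 0.1584, 0.0384]
ee_rot: [[0.001, 0.985, -0.17], [0.004, -0.17, -0.985], [-1.0, 0.0, -0.005]]
wrist_force: [0.9, 11.3, 1.6]
finger_gap: 0.0212
```

>>> play_rows:
  targets:
    - {"dx": 0,"dy": 0,"dz": 0,"turn": 0}

```text
time: 17.7
tcp_pos: [0.5328, 0.1583, 0.0385]
ee_rot: [[0.001, 0.985, -0.17], [0.004, -0.17, -0.985], [-1.0, 0.0, -0.004]]
wrist_force: [-0.2, 10.4, 2.0]
finger_gap: 0.021
```

>>> play_rows:
  targets:
    - {"dx": 0,"dy": 0,"dz": 0.06,"turn": 0}
    - {"dx": 0,"dy": 0,"dz": 0,"turn": 0}
    - {"dx": 0,"dy": 0,"dz": 0,"turn": 0}

```text
time: 18.0
tcp_pos: [0.5328, 0.1581, 0.0385]
ee_rot: [[0.001, 0.986, -0.17], [0.005, -0.17, -0.986], [-1.0, 0.0, -0.005]]
wrist_force: [0.9, 10.5, 1.3]
finger_gap: 0.021
```

>>> play_rows:
  targets:
    - {"dx": 0,"dy": 0,"dz": 0,"turn": 0}
    - {"dx": 0,"dy": 0,"dz": 0,"turn": 0}
    - {"dx": 0,"dy": 0,"dz": 0,"turn": 0}

```text
time: 18.3
tcp_pos: [0.5327, 0.1581, 0.0385]
ee_rot: [[0.001, 0.986, -0.17], [0.005, -0.17, -0.986], [-1.0, 0.0, -0.005]]
wrist_force: [0.3, 10.1, 2.0]
finger_gap: 0.0216
```

>>> play_rows:
  targets:
    - {"dx": 0,"dy": 0,"dz": 0,"turn": 0}

```text
time: 18.4
tcp_pos: [0.5327, 0.1581, 0.0385]
ee_rot: [[0.001, 0.986, -0.17], [0.005, -0.17, -0.986], [-1.0, 0.0, -0.005]]
wrist_force: [0.7, 11.2, 0.9]
finger_gap: 0.0211
```

>>> play_rows:
  targets:
    - {"dx": 0,"dy": 0,"dz": 0.1,"turn": 0}
    - {"dx": 0,"dy": 0,"dz": 0,"turn": 0}
    - {"dx": 0,"dy": 0,"dz": 0,"turn": 0}
    - {"dx": 0,"dy": 0,"dz": 0,"turn": 0}

```text
time: 18.8
tcp_pos: [0.5327, 0.1573, 0.0386]
ee_rot: [[0.001, 0.986, -0.17], [0.005, -0.17, -0.986], [-1.0, 0.0, -0.006]]
wrist_force: [-0.2, 11.0, 1.3]
finger_gap: 0.0208
```

>>> play_rows:
  targets:
    - {"dx": 0,"dy": 0,"dz": 0,"turn": 0}
    - {"dx": 0,"dy": 0,"dz": 0,"turn": 0}
    - {"dx": 0,"dy": 0,"dz": 0,"turn": 0}
    - {"dx": 0,"dy": 0,"dz": 0,"turn": 0}

```text
time: 19.2
tcp_pos: [0.5327, 0.1573, 0.0386]
ee_rot: [[0.001, 0.986, -0.169], [0.005, -0.169, -0.986], [-1.0, 0.0, -0.005]]
wrist_force: [0.3, 12.4, 1.8]
finger_gap: 0.0209
```

Held at about 12 N for 0.8 s. Now I draw straight back, gently at first.

>>> play_rows:
  targets:
    - {"dx": 0,"dy": 0,"dz": -0.2,"turn": 0}
    - {"dx": 0,"dy": 0,"dz": -0.2,"turn": 0}
    - {"dx": 0,"dy": 0,"dz": -0.2,"turn": 0}
    - {"dx": 0,"dy": 0,"dz": -0.2,"turn": 0}
    - {"dx": 0,"dy": 0,"dz": -0.2,"turn": 0}
    - {"dx": 0,"dy": 0,"dz": -0.3,"turn": 0}
    - {"dx": 0,"dy": 0,"dz": -0.5,"turn": 0}
    - {"dx": 0,"dy": 0,"dz": -0.8,"turn": 0}
    - {"dx": 0,"dy": 0,"dz": -1,"turn": 0}
    - {"dx": 0,"dy": 0,"dz": -1.2,"turn": 0}
    - {"dx": 0,"dy": 0,"dz": -1.2,"turn": 0}
    - {"dx": 0,"dy": 0,"dz": -1.2,"turn": 0}

```text
time: 20.4
tcp_pos: [0.5443, 0.2271, 0.0378]
ee_rot: [[0.0, 0.985, -0.17], [0.0, -0.17, -0.985], [-1.0, 0.0, -0.0]]
wrist_force: [0.0, -1.2, -0.7]
finger_gap: 0.0211
```

```bash
python3 - <<'E'
from h import *
import pickle
d=pickle.load(open('d0.pkl','rb'));c=d['scene'];s=d['side']
print('red box base',[onz(c,u,v,0)[:2].round(3) for u,v in((462,125),(484,163),(535,162))],'rim',onz(c,458,97,.09)[:2])
print('side',[onz(s,u,v,0)[:2].round(3) for u,v in((267,80),(345,91))])
print('decoy',onz(c,393,193,.01)[:2]); t=env.sense();print(t['tcp_pos'],t['wrist_force'])
E
```

```text
red box base [array([0.518, 0.637]), array([0.703, 0.583]), array([0.78 , 0.747])] rim [0.45845376 0.6322314 ]
side [array([0.467, 0.663]), array([0.745, 0.567])]
decoy [0.67616762 0.21762466]
[0.54429342 0.22709274 0.03778806] [ 0.03426989 -1.1666134  -0.72423981]
```

>>> play_rows:
  targets:
    - {"dx": 0,"dy": 0,"dz": -1.5,"turn": 0}
    - {"dx": 0,"dy": 0,"dz": -2,"turn": 0}
    - {"dx": 0,"dy": 0,"dz": -2,"turn": 0}
    - {"dx": 0,"dy": 0,"dz": -2,"turn": 0}
    - {"dx": 0,"dy": 0,"dz": -2,"turn": 0}
    - {"dx": 0,"dy": 0,"dz": -2,"turn": 0}
    - {"dx": 0,"dy": 0,"dz": -2,"turn": 0}
    - {"dx": 0,"dy": 0,"dz": -1.5,"turn": 0}
    - {"dx": 0,"dy": 0,"dz": -0.6,"turn": 0}
    - {"dx": 0,"dy": 0,"dz": 0,"turn": 0}
    - {"dx": 0,"dy": 0,"dz": 0,"turn": 0}

```text
time: 21.5
tcp_pos: [0.5704, 0.3789, 0.0376]
ee_rot: [[-0.001, 0.985, -0.17], [-0.001, -0.17, -0.985], [-1.0, -0.0, 0.001]]
wrist_force: [0.4, -0.2, -1.4]
finger_gap: 0.0213
```

>>> play_rows:
  targets:
    - {"dx": 0.3,"dy": 0,"dz": 0,"turn": 0}
    - {"dx": 0.4,"dy": 0,"dz": 0,"turn": 0}
    - {"dx": 0.3,"dy": 0,"dz": 0,"turn": 0}
    - {"dx": 0.2,"dy": 0,"dz": 0,"turn": 0}
    - {"dx": 0.1,"dy": 0,"dz": 0,"turn": 0}
    - {"dx": 0.1,"dy": 0,"dz": 0,"turn": 0}
    - {"dx": 0,"dy": 0,"dz": 0,"turn": 0}

```text
time: 22.2
tcp_pos: [0.5707, 0.3794, 0.0239]
ee_rot: [[0.0, 0.985, -0.17], [-0.0, -0.17, -0.985], [-1.0, 0.0, 0.0]]
wrist_force: [-1.0, 0.4, -1.0]
finger_gap: 0.0212
```

>>> play_rows:
  targets:
    - {"dx": 0.04,"dy": 0,"dz": 0,"turn": 0}
    - {"dx": 0,"dy": 0,"dz": 0,"turn": 0}
    - {"dx": 0,"dy": 0,"dz": 0,"turn": 0}

```text
time: 22.5
tcp_pos: [0.5708, 0.3795, 0.0238]
ee_rot: [[0.0, 0.985, -0.17], [0.0, -0.17, -0.985], [-1.0, 0.0, -0.0]]
wrist_force: [-0.8, -1.2, 2.2]
finger_gap: 0.0211
```

>>> play_rows:
  targets:
    - {"dx": 0,"dy": 0,"dz": 0,"turn": 0}
    - {"dx": 0,"dy": 0,"dz": 0,"turn": 0}
    - {"dx": 0,"dy": 0,"dz": 0,"turn": 0}
    - {"dx": 0,"dy": 0,"dz": 0,"turn": 0}
    - {"dx": 0,"dy": 0,"dz": 0,"turn": 0}
    - {"dx": 0,"dy": 0,"dz": 0,"turn": 0}
    - {"dx": 0,"dy": 0,"dz": 0,"turn": 0}
    - {"dx": 0,"dy": 0,"dz": 0,"turn": 0}
  hand: 0

```text
time: 23.3
tcp_pos: [0.5707, 0.3794, 0.0234]
ee_rot: [[0.0, 0.985, -0.17], [-0.0, -0.17, -0.985], [-1.0, 0.0, 0.0]]
wrist_force: [-0.3, -0.6, -0.5]
finger_gap: 0.0853
```

>>> play_rows:
  targets:
    - {"dx": -0.5,"dy": 0,"dz": 0,"turn": 0}
    - {"dx": -1.5,"dy": 0,"dz": 0,"turn": 0}
    - {"dx": -2.5,"dy": 0,"dz": 0,"turn": 0}
    - {"dx": -2.5,"dy": 0,"dz": 0,"turn": 0}
    - {"dx": -2.5,"dy": 0,"dz": 0,"turn": 0}
    - {"dx": -2.5,"dy": 0,"dz": 0,"turn": 0}
    - {"dx": -2.5,"dy": 0,"dz": 0,"turn": 0}
    - {"dx": -2,"dy": 0,"dz": 0,"turn": 0}
    - {"dx": 0,"dy": 0,"dz": -2,"turn": 0}
    - {"dx": 0,"dy": 0,"dz": 0,"turn": 0}
    - {"dx": 0,"dy": 0,"dz": 0,"turn": 0}

```text
time: 24.4
tcp_pos: [0.5739, 0.3991, 0.189]
ee_rot: [[0.0, 0.986, -0.17], [-0.0, -0.17, -0.986], [-1.0, 0.0, 0.0]]
wrist_force: [0.2, -0.8, 0.2]
finger_gap: 0.0853
```

```bash
python3 - <<'E'
from h import *
s=env.sense();print(s['time'],s['tcp_pos'],s['wrist_force'],s['finger_gap'])
w=cap('wrist');c=cap('scene')
a=cv2.resize(w['frame'],(480,300));b=cv2.resize(c['frame'][80:260,170:458],(480,300),interpolation=cv2.INTER_CUBIC)
cv2.imwrite('pics/f.png',np.vstack([b,a])[:,:,::-1])
E
```

```text
24.4 [0.57391834 0.39911308 0.18899714] [ 0.15525963 -0.78008342  0.16851816] 0.08530414299917863
```

View pics/f.png

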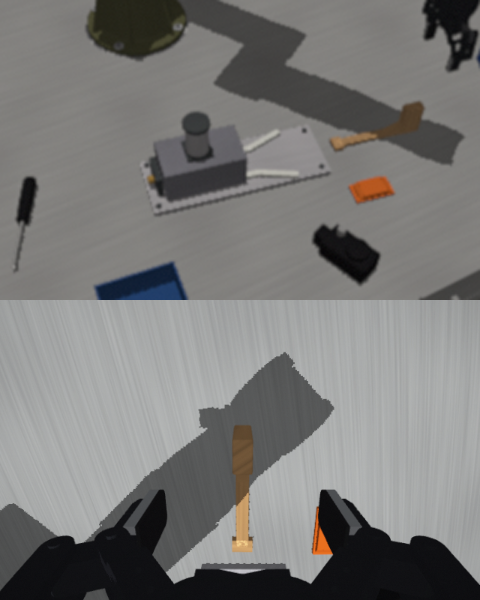

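The 11th picture shows the stick upright on the bench, nose at (333,143), with a gap to the bed's end. The bed is empty before the mouth, the pad is inside, and the bystanders have not moved. I'm handing in.

```bash
python3 -c "
from workcell import env
print(env.job_done())"
```

```text
the job is handed in; nothing more can be done
None
```

The pad is home against the sprung stop and the push stick is back on the bench. I handed the job in at about 24.4 s of the 69 s allowed; the interface gave no verdict.

- **Pushing:** I took the stick by its grip and slid the dark pad (not the orange decoy) in under the guard. The roller bump read about 4.7 N. I felt the stop with the pad's front near x = 100 mm.
- **Holding:** The reading was 10–12 N for over a second, of which 11.0–12.4 N was during the last 0.8 s. Correcting for a zero offset of about −0.7 N, that last stretch was about 12 N. The highest reading at any time was 12.4 N.
- **Setting down:** I drew the stick straight out and set it flat on the bench, with its nose about 30 mm behind the end of the bed. I then opened the gripper and lifted it away.

**Last checks:** The final pictures show the stick standing level and clear of the feeder. The bed before the guard is empty, and the driver, caliper and tray look unmoved. The arm touches nothing, with wrist force near zero.

**Not confirmed or off:**
- The pad's final position against the stop cannot be seen inside the guard, so it rests on the force readings alone.
- My first two move calls were refused for missing keys, and nothing moved.
- My scene and wrist measurements of the feeder differed by about 6 mm sideways. I used the wrist one, and the pad entered straight.

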